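Slide a box lid out over the shelf edge, level with its neighbour

ROBOT

A 7-joint arm with a two-finger parallel gripper is mounted at the origin on the work surface. World frame = base frame: x ahead of the robot, y to its left, z up, the work surface at z = 0. Lengths are in mm, angles in rad, forces in N, time in s.
With the tool pointing down it reaches from about 425 to 825 mm from the base axis. Payload 3.6 kg.
Tool frame: the origin (TCP) lies at the very end of the fingers, on their centre line; the grasp point (between the pads) lies 19 mm behind it; z points along the fingers, y is the line along which they close (so a half turn about z gives the same grasp; the last joint's range is limited). The gripper opens to 93 mm and grips with 3 to 60 N. Pads are 15 mm wide; open, the fingers measure 128 mm over their backs; the gripper's body (75 mm by 188 mm) begins 65 mm behind the grasp point.
Start: joints at [-1.248, 0.615, -0.013, 1.423, 0.008, 1.103, -0.04], TCP at [222.725, 610.617, 196.04] pointing down, gripper open.
Joint ranges: [-3.12, 3.12], [-0.3, 2.06], [-1.34, 1.32], [0.26, 2.42], [-1.36, 4.5], [0.01, 1.98], [-2.84, 2.84]. Speed limits (rad/s): [2.79, 2.79, 3.14, 3.14, 3.14, 3.14, 3.14].

INTERFACE

Orientations are given as a unit quaternion [w, x, y, z].
In Python, from workcell import r gives the robot as it stands. Calls block until the motion is done:
- r.goto(position, orientation): joint-space move of the TCP to a pose.
- r.servo_line(position, orientation=None, max_speed=150): straight line of the TCP; orientation=None keeps the orientation; max_speed is the mean speed in mm/s.
- r.movej(angles): joint-space move.
- r.set_gripper(opening, strength=None): opening from 0.0 (shut) to 1.0 (fully open); strength is the grip in N (None keeps the last); returns when the fingers have stopped.
- r.hold(seconds).
- r.inverse_kinematics(position, orientation): joint angles nearest the present ones, or None.
- r.get_state(): the state.
- r.camera(name): name is "side" or "top" or "wrist"; returns a dict with "img" (480x640x3 uint8, red, green, blue), "camera_matrix" (3x3 intrinsics, pixels), "rvec" (rotation vector, rad) and "tvec" (3), from world to camera coordinates, as OpenCV has them. Camera axes: x right, y down, z forward; pixel columns grow to the right and rows downward; lengths in mm; the calibration is good to about 2 mm. A picture is of the moment at which its call begins. There is no depth.
A pose or a line that the arm cannot do raises r.Unreachable and nothing moves.
- r.hand_in(): hands the job in; it is judged then, once.
The state is a dict: "t": time; "joints": joint angles; "dq": joint speeds; "joint_torque": joint torques, N m; "tool_pos": TCP position; "eef_rot": TCP orientation; "force": force on the tool from outside, world axes, zero at the start; "ft_torque": the same for the moment, N m; "width": opening from 0.0 (shut) to 1.0 (fully open); "gripper_force": force on a finger pad.
Only numpy, scipy, OpenCV 4.12 (cv2) and the standard library are available. Lean on these libraries where they do the work, as an engineer would, in place of code of your own. Each camera call takes 0.05 s, during which the arm holds its last target. There are 200 camera calls.

TASK

Two equal box lids lie side by side on the low shelf; one already sticks out over the front edge. With the fingers, push the other lid forward, towards the robot, until it sticks out over the front edge just as far as its neighbour and lies square to the edge, so that both front edges form one line. Slide it flat on the shelf, do not lift or tip it, leave everything else where it is, and take the hand away.

Things in the scene. Friction and masses are not known exactly. Their poses are not given: they have to be found in the camera images.
- shelf: Low fixed shelf on the table: brown board 220 mm deep (its x), 500 mm wide (its y), 18 mm thick, top face 100 mm above the table. Origin at table level under the board's centre; -x is its front, roughly towards the robot; the front edge is 110 mm from the origin along -x. Place and yaw vary. Two flush grey liner patches (look only), 200 mm apart along y, mark the two places.
- shelf_edge (a point): Middle of the shelf's front top edge, 100 mm above the table; axes as the shelf's.
- lid: The lid to slide: flat white plastic, 110 mm (its x) by 170 mm (its y), 8 mm thick, about 150 g, loose, wholly behind the shelf's front edge, a little askew, in the left or right place. Origin: centre of its underside. Front edge 55 mm from it along -x; back edge, to push on, 55 mm along +x, with at least 45 mm of bare shelf behind it. Slides with ordinary friction, 0.5 to 2 N.
- lid_front (a point): Middle of the lid's front edge at half its thickness; axes as the lid's.
- other_lid: The neighbour: an equal loose white lid, same size and axes, in the other place, square to the shelf, already sticking out over the front edge by 15 to 42 mm. It shows how far; it must not be moved.
- other_lid_front (a point): Middle of the neighbour lid's front edge at half its thickness; axes as that lid's.
- tin: Bystander: round shoe-polish tin, 64 mm across and 26 mm high, standing on the shelf behind the neighbour lid. Origin at the centre of its underside.
- spray: Bystander: green trigger spray bottle, 68 mm across and 216 mm high, standing on the table beyond the shelf's left end. Origin at the centre of its underside.
- shoebox: Bystander: closed cardboard shoe box with a red lid, 298 by 188 mm and 110 mm high, on the table beyond the shelf's right end. Origin at the centre of its underside.
Not all that is in view belongs to the job. Leave any purple or red look-alike of the lid alone.

How it is judged (in metres and radians):
At the end, for the whole second after the job is handed in: The lid lies at rest flat on the shelf (within 4 mm of its top in height, tilt under 0.04 rad), square to the front edge within 0.08 rad, its front edge level with the neighbour lid's front edge within 8 mm and out over the shelf edge, and the neighbour has moved less than 6 mm (x of lid_front in the frame of other_lid_front between -0.008 and 0.008 m and x of lid_front in the frame of shelf_edge below -0.01 m and angle between the x axis of lid and the x axis of shelf, either way round below 0.08 rad and z of lid in the frame of shelf between 0.096 and 0.104 m and angle between lid's own z axis and vertical below 0.04 rad and linear speed of lid below 0.01 m/s and distance of other_lid from where it was at the start of the episode below 0.006 m); the robot touches nothing.
It fails at once if the lid is lifted: it rises more than 10 mm above the shelf top (z of lid in the frame of shelf above 0.11 m).
It fails at once if the lid is tipped by more than 0.12 rad (angle between lid's own z axis and vertical above 0.12 rad).
It fails at once if the neighbour lid is moved more than 6 mm (distance of other_lid from where it was at the start of the episode above 0.006 m).
It fails at once if the tin, the spray bottle or the shoe box is moved more than 12 mm (distance of any of tin, spray, shoebox from where it was at the start of the episode above 0.012 m).
It also fails if it takes over 40 s, if anything falls off the work surface, if the arm or the gripper's body presses on something with over 40 N, if the wrist force passes 120 N, or if a joint passes its speed limit or range.

## Working session

There is one attempt and no reset: what is moved stays moved. The work goes in short steps, each a Python script; the robot and the scene stay as the last script left them, time stands still between calls to the robot, and variables do not carry over. Pictures are saved under pics/ and viewed, at most 10 in all, crops included, and the job is handed in when it is done.

```bash
mkdir -p pics; python3 - <<'E'
from workcell import r
import cv2
s=r.get_state();print(s['t'],s['tool_pos'],s['eef_rot'])
for n in('top','side'):
    c=r.camera(n);cv2.imwrite(f'pics/{n}0.png',c['img'][:,:,::-1]);print(c['camera_matrix'],c['rvec'],c['tvec'])
E
```

```text
0.0 [222.45939511 609.82745614 194.88038   ] [-2.08374737e-04  1.73975445e-01  9.84749137e-01 -1.27998694e-03]
[[525.10159239   0.         310.70774948]
 [  0.         525.10159239 249.20268601]
 [  0.           0.           1.        ]] [ 2.15091522 -2.11157402  0.17608087] [ -29.50051125  504.41751127 1367.75717327]
[[466.4959851    0.         329.02479336]
 [  0.         466.4959851  242.47064421]
 [  0.           0.           1.        ]] [ 2.04175693 -0.77325298  0.43729238] [-371.50933541  237.77456239 1053.55192026]
```

View pics/top0.png

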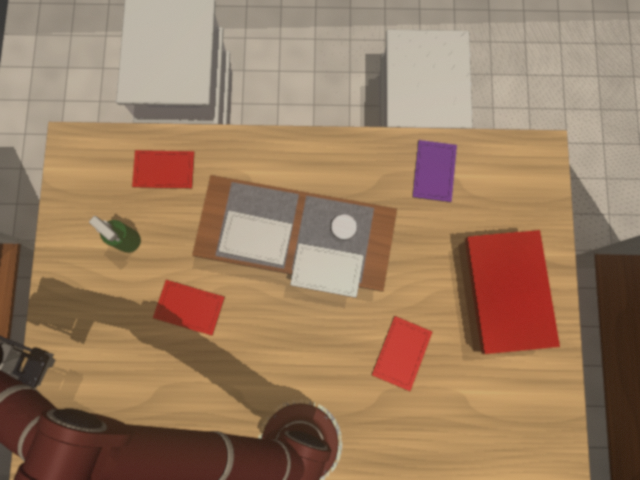

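View pics/side0.png

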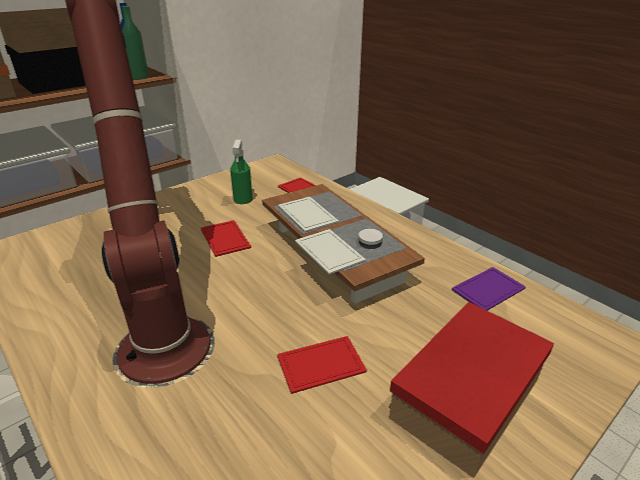

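The lid to slide is the left one, around (255,238) in the top view. The neighbour is around (328,271), with the tin behind it at (344,227). I'll enlarge both views.

```bash
python3 - <<'E'
import cv2
a=cv2.imread('pics/top0.png')[165:305,190:400];cv2.imwrite('pics/topc.png',cv2.resize(a,None,fx=3.8,fy=3.8,interpolation=cv2.INTER_CUBIC))
a=cv2.imread('pics/side0.png')[175:305,255:430];cv2.imwrite('pics/sidec.png',cv2.resize(a,None,fx=4.5,fy=4.5,interpolation=cv2.INTER_CUBIC))
E
```

```text
(no output)
```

View pics/topc.png

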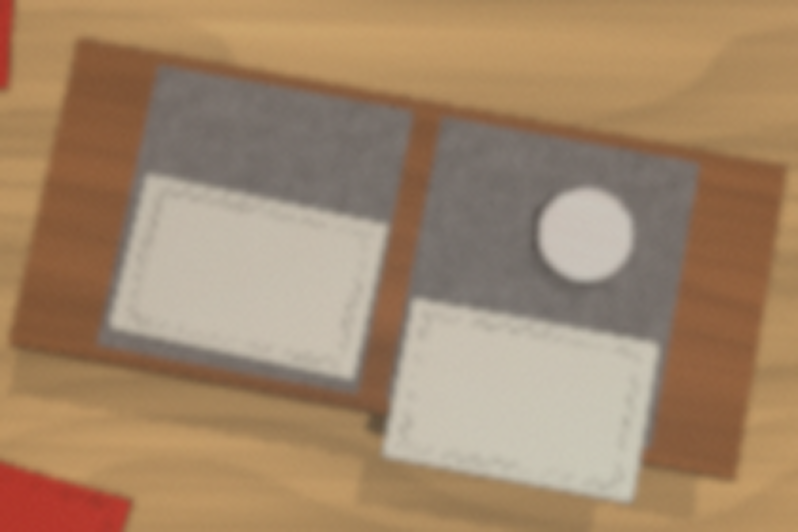

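View pics/sidec.png

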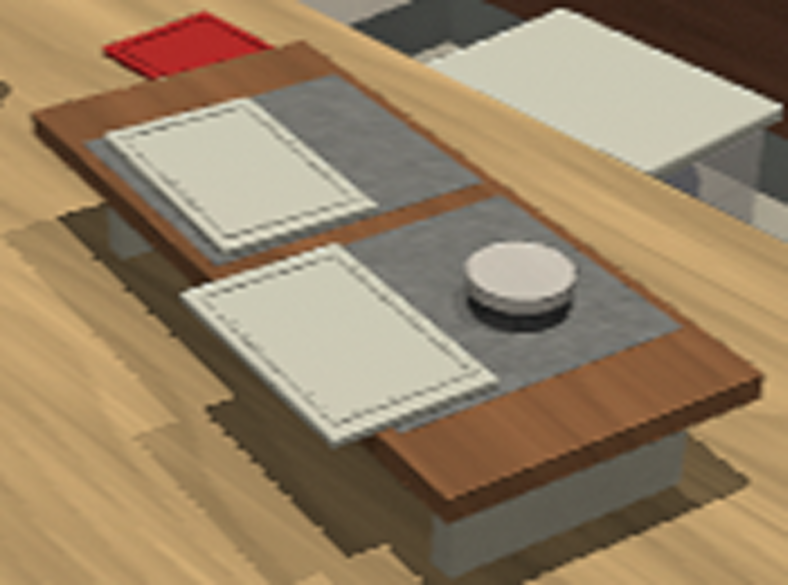

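In the top crop, the lid's corners are at BL(148,175), BR(387,223), FR(352,381) and FL(111,328), and the neighbour's at BL(414,297), BR(659,342), FR(634,500) and FL(383,457). The side crop shows the same corners, so I can triangulate them.

```bash
cat > h.py <<'E'
import numpy as np, cv2
from workcell import r
def P(c): return np.c_[cv2.Rodrigues(np.array(c['rvec'],float))[0],c['tvec']]
def norm(c,uv): return cv2.undistortPoints(np.array(uv,float).reshape(-1,1,2),np.array(c['camera_matrix']),None)[:,0]
def tri(c1,u1,c2,u2):
    X=cv2.triangulatePoints(P(c1),P(c2),norm(c1,u1).T,norm(c2,u2).T);return (X[:3]/X[3]).T
def onz(c,uv,z):
    M=P(c);R=M[:,:3];C=-R.T@M[:,3];d=np.c_[norm(c,uv),np.ones(len(uv))]@R
    return C+d*((z-C[2])/d[:,2])[:,None]
E
python3 - <<'E'
from h import *
np.set_printoptions(precision=1,suppress=True)
t=r.camera('top');s=r.camera('side')
A={'lid':([(148,175),(387,223),(352,381),(111,328)],[(248,98),(377,206),(228,246),(107,133)]),
'oth':([(414,297),(659,342),(634,500),(383,457)],[(336,244),(496,380),(334,436),(182,294)]),
'shelf':([(79,40),(786,165),(736,479),(11,345)],[(304,42),(762,378),(448,500),(34,117)])}
for k,(a,b) in A.items():
    a=(np.array(a)+.5)/3.8-.5+[190,165];b=(np.array(b)+.5)/4.5-.5+[255,175]
    X=tri(t,a,s,b); Y=onz(t,a,100 if k=='shelf' else 108)
    print(k);print(np.c_[X,Y[:,:2]])
    lat=Y[0]-Y[1]+Y[3]-Y[2];print('ctr',Y.mean(0),'yaw',np.arctan2(-lat[0],lat[1]))
E
```

```text
lid
[[591.6 194.6 106.3 591.2 194.3]
 [561.1  30.6 105.  560.6  30.4]
 [452.9  50.2 109.1 451.9  51.1]
 [485.1 214.3 108.2 484.9 214.5]]
ctr [522.1 122.6 108. ] yaw -0.1919336362374477
oth
[[ 509.6   11.4  106.3  509.9   10.9]
 [ 481.6 -154.   105.6  482.1 -154.5]
 [ 374.7 -137.4  109.4  375.7 -138.1]
 [ 401.6   29.   106.5  401.2   29.1]]
ctr [442.2 -63.2 108. ] yaw -0.1588351349001772
shelf
[[ 689.5  248.1   98.   688.5  247.9]
 [ 608.4 -242.2   95.7  608.1 -242.2]
 [ 391.4 -206.8   98.9  391.6 -206.9]
 [ 474.2  283.9   95.7  473.3  283. ]]
ctr [540.4  20.5 100. ] yaw -0.16402316483867976
```

```bash
cat >> h.py <<'E'
psi=-0.164; ex=np.array([np.cos(psi),np.sin(psi)]); ey=np.array([-ex[1],ex[0]])
Q=[0,np.cos(np.pi/2+psi/2),np.sin(np.pi/2+psi/2),0]
def W(lx,ly,z): return [*(lx*ex+ly*ey),z]
def st(m=''):
    s=r.get_state();p=s['tool_pos'];print(m,round(s['t'],2),'loc',np.round([p[:2]@ex,p[:2]@ey,p[2]],1),'F',np.round(s['force'],1),'M',np.round(s['ft_torque'],2));return s
E
python3 - <<'E'
from h import *
s=r.get_state();p=s['tool_pos']
r.servo_line([p[0],p[1],320]);st()
r.goto(W(585,206,320),Q);st()
r.servo_line(W(585,206,125),Q,max_speed=120);f0=st()['force'][2]
for z in np.arange(112,98,-1.5):
    r.servo_line(W(585,206,z),Q,max_speed=20)
    if abs(st(z)['force'][2]-f0)>1.5:break
E
```

```text
1.18 loc [119.9 637.7 318.8] F [ 0.6 -0.4 -0.1] M [-0.01 -0.01 -0.02]
 3.44 loc [584.5 207.6 319.9] F [-0.8  0.4 -0.3] M [ 0.01  0.04 -0.03]
 5.22 loc [585.5 206.2 125.7] F [-0.2 -0.3  0.6] M [0.03 0.02 0.02]
112.0 6.02 loc [585.1 206.  112. ] F [ 0.5 -0.5  0.2] M [ 0.03 -0.02 -0.02]
110.5 6.27 loc [584.9 206.  110.4] F [ 0.4 -0.6 -0.2] M [ 0.02  0.03 -0.03]
109.0 6.52 loc [584.9 206.  108.9] F [ 0.4 -0.9 -0.3] M [ 0.03 -0.01 -0.01]
107.5 6.77 loc [584.9 206.  107.4] F [-0.   0.3 -1.1] M [-0.03  0.01 -0.01]
```

The stop was within the force noise, so I'll keep going down with a firmer threshold.

```bash
python3 - <<'E'
from h import *
for z in np.arange(106,98,-1):
    r.servo_line(W(585,206,z),Q,max_speed=20)
    F=np.mean([r.get_state()['force'][2]for _ in range(5)])
    st(z)
    if F>3:break
z=r.get_state()['tool_pos'][2]+1.8
r.servo_line(W(585,206,z),Q,max_speed=20)
for x in (575,570,565,560,556,552,548):
    r.servo_line(W(x,206,z),Q,max_speed=40);st(x)
cv2.imwrite('pics/w1.png',r.camera('top')['img'][150:310,180:400,::-1].repeat(3,0).repeat(3,1))
E
```

```text
106 7.02 loc [584.9 206.  105.9] F [-0.8  0.5 -0.7] M [ 0.03 -0.01 -0.02]
105 7.27 loc [584.9 206.  104.9] F [ 0.3  0.1 -0.4] M [ 0.01  0.03 -0.01]
104 7.52 loc [584.9 206.  103.9] F [-1.3  0.4  0.5] M [-0.02 -0.04 -0.02]
103 7.77 loc [584.9 206.  102.9] F [ 0.4 -0.6  0.4] M [ 0.    0.02 -0.03]
102 8.02 loc [585.  206.  101.9] F [-0.2  0.7 -1. ] M [0.04 0.04 0.01]
101 8.27 loc [584.9 206.  100.9] F [-0.1 -0.   0.2] M [-0.01  0.   -0.01]
100 8.52 loc [584.9 206.   99.9] F [-0.2  0.3  0.6] M [ 0.01  0.03 -0.03]
99 8.77 loc [584.9 206.   98.9] F [ 0.7 -0.4  0.1] M [ 0.04  0.02 -0.  ]
575 9.42 loc [574.7 206.2 100.8] F [0.7 0.6 0.3] M [ 0.01 -0.05 -0.02]
570 9.69 loc [569.8 206.  100.8] F [-0.1 -0.3 -0.1] M [-0.   -0.07  0.03]
565 9.97 loc [564.7 206.1 100.7] F [-0.   0.4 -0. ] M [0.01 0.02 0.02]
560 10.24 loc [559.7 206.1 100.7] F [-0.8  0.6 -0.6] M [ 0.04 -0.01  0.05]
556 10.49 loc [555.7 206.  100.7] F [ 0.2 -0.   0.3] M [-0.05 -0.02  0.  ]
552 10.74 loc [551.7 206.1 100.7] F [-0.3 -0.2 -0.6] M [ 0.01 -0.   -0.  ]
548 10.99 loc [547.7 206.1 100.7] F [ 0.7 -0.3  0. ] M [ 0.02 -0.03 -0.02]
```

View pics/w1.png

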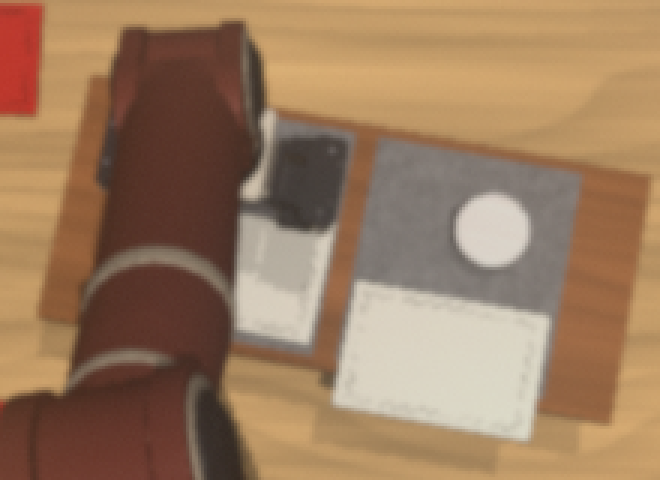

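In the top view the lid's front-right corner, at (283,265) in the full image, seems not to have moved. I'll check from the side.

```bash
python3 - <<'E'
from h import *
a=r.camera('side')['img'][165:305,255:430,::-1];b=r.camera('wrist')['img'][:,:,::-1]
a=cv2.resize(a,None,fx=2.5,fy=2.5,interpolation=cv2.INTER_CUBIC);b=cv2.resize(b,(360,270))
o=np.zeros((350,800,3),np.uint8);o[:,:437]=a[:350,:437];o[:270,438:798]=b;cv2.imwrite('pics/s1.png',o)
E
```

```text
(no output)
```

View pics/s1.png

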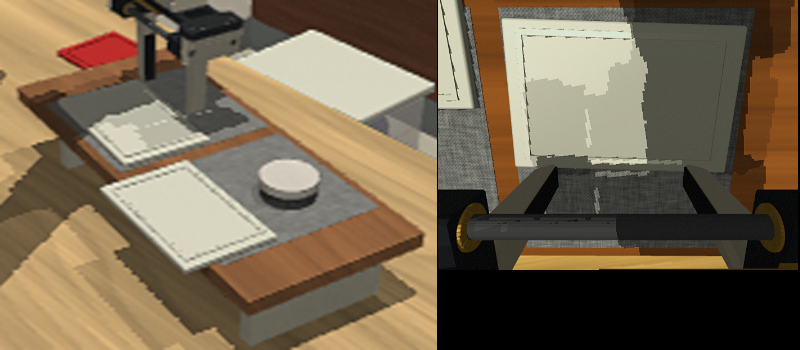

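The wrist view shows the fingertips just reaching the lid's back edge, with no contact yet. I'll push about 30 mm and measure again.

```bash
python3 - <<'E'
from h import *
for x in (540,530,520):
    r.servo_line(W(x,206,100.7),Q,max_speed=30);st(x)
c=r.camera('wrist');cv2.imwrite('pics/w2.png',c['img'][:,:,::-1])
E
```

```text
540 11.56 loc [539.8 206.1 100.8] F [ 0.7 -0.8 -0. ] M [-0.03  0.02 -0.06]
530 12.04 loc [529.9 206.1 100.8] F [0.2 0.2 0.1] M [ 0.01 -0.03 -0.06]
520 12.53 loc [519.9 206.1 100.8] F [ 0.1  0.4 -0.3] M [-0.04 -0.   -0.03]
```

View pics/w2.png

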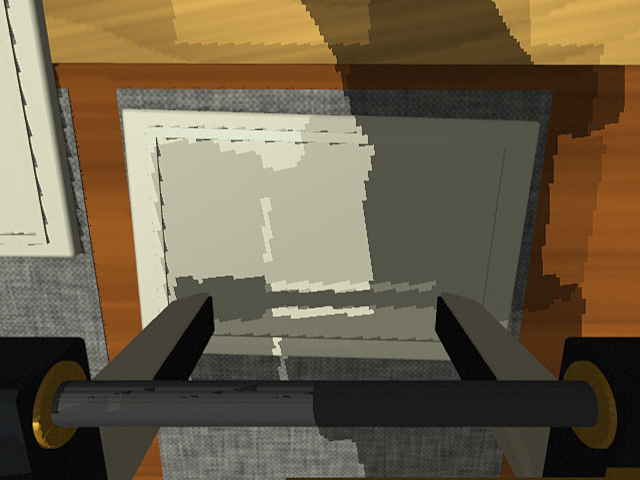

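The lid hasn't moved and the fingertips are hovering over it, so with the gripper open they end higher than the TCP. I'll back off and feel for the shelf properly.

```bash
python3 - <<'E'
from h import *
r.servo_line(W(520,206,106),Q,max_speed=60)
r.servo_line(W(587,206,106),Q,max_speed=120)
r.servo_line(W(587,206,99),Q,max_speed=50)
for z in np.arange(98,82,-1):
    r.servo_line(W(587,206,z),Q,max_speed=20)
    F=np.mean([r.get_state()['force'][2]for _ in range(5)])
    if F>2.5:break
st(z)
c=r.camera('wrist')
cv2.imwrite('pics/w3.png',c['img'][:,:,::-1])
E
```

```text
83 17.82 loc [586.9 206.   82.9] F [-0.2 -0.6 -0.1] M [ 0.02 -0.06  0.03]
```

```bash
python3 - <<'E'
from h import *
st()
a=r.camera('side')['img'][110:290,270:420,::-1]
a=cv2.resize(a,None,fx=3.2,fy=3.2,interpolation=cv2.INTER_CUBIC);b=cv2.resize(cv2.imread('pics/w3.png'),(320,240))
o=np.zeros((576,800,3),np.uint8);o[:,:480]=a;o[:240,480:]=b;cv2.imwrite('pics/s2.png',o)
E
```

```text
17.88 loc [587. 206.  83.] F [-0.2 -0.6  0.2] M [ 0.03  0.04 -0.  ]
```

View pics/s2.png

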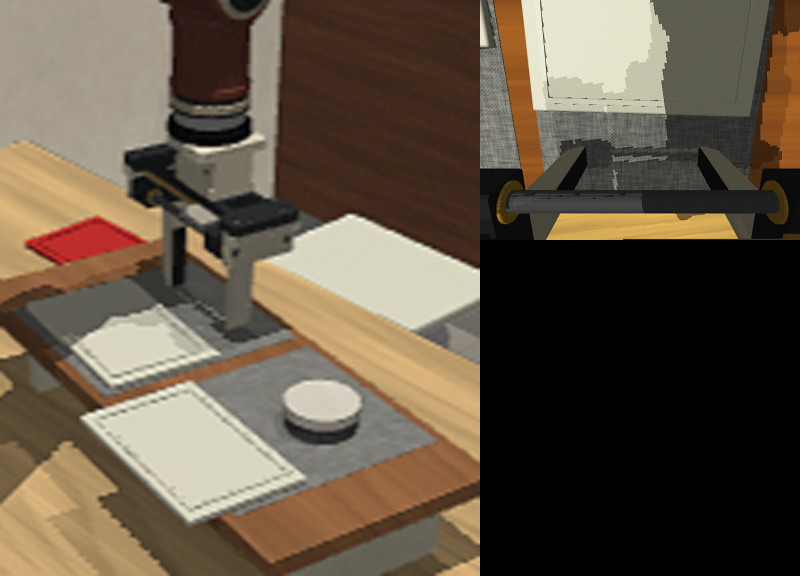

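The side view shows the tips of both fingers near the shelf, at about (344,214) and (324,199) in the full image. I'll work out their height by projecting model points.

```bash
python3 - <<'E'
from h import *
c=r.camera('side')
for dy in(-64,-46,46,64):
  for z in (83,100,110):
    u=cv2.projectPoints(np.array([W(587,206+dy,z)]),np.array(c['rvec'],float),np.array(c['tvec'],float),np.array(c['camera_matrix']),None)[0].ravel()
    print(dy,z,u.round(1), ((u-[270,110])*3.2).round())
E
```

```text
-64 83 [345.3 220.4] [241. 353.]
-64 100 [345.5 215.4] [242. 337.]
-64 110 [345.7 212.4] [242. 328.]
-46 83 [341.9 217.8] [230. 345.]
-46 100 [342.1 212.8] [231. 329.]
-46 110 [342.2 209.8] [231. 319.]
46 83 [325.5 205. ] [178. 304.]
46 100 [325.5 200.2] [178. 289.]
46 110 [325.6 197.3] [178. 279.]
64 83 [322.4 202.7] [168. 297.]
64 100 [322.5 197.9] [168. 281.]
64 110 [322.5 195. ] [168. 272.]
```

The tips are actually at z≈101 while the reported TCP is 83, so they end about 18 mm above it. I'll keep feeling downward.

```bash
python3 - <<'E'
from h import *
for z in np.arange(82,72,-1):
    r.servo_line(W(587,206,z),Q,max_speed=20)
    F=np.mean([r.get_state()['force'][2]for _ in range(5)])
    if F>2.5:break
st(z)
if F>2.5:
    z+=2
    r.servo_line(W(587,206,z),Q,max_speed=20)
    for x in (560,552,545,538,530):
        r.servo_line(W(x,206,z),Q,max_speed=50);st(x)
    cv2.imwrite('pics/w4.png',r.camera('wrist')['img'][:,:,::-1])
E
```

```text
77 19.48 loc [587.1 206.   77.8] F [-1.6 -1.   4.8] M [-0.03  0.4   0.02]
560 20.42 loc [560.1 206.   79.2] F [ 0.5 -0.4  0.3] M [-0.    0.01  0.02]
552 20.73 loc [551.5 206.   79. ] F [-0.3 -0.  -0.1] M [ 0.04 -0.01 -0.03]
545 21.02 loc [544.3 206.1  78.9] F [ 1.2 -0.8 -0.1] M [ 0.   -0.02  0.03]
538 21.31 loc [537.4 206.1  79. ] F [-0.3  0.6  0.6] M [-0.01 -0.03  0.  ]
530 21.62 loc [529.3 206.1  79. ] F [-0.1  0.7  0.2] M [-0.04 -0.05  0.05]
```

```bash
cat >> h.py <<'E'
def prof(lys=(-120,-60,-10,125,135,145,155,270,280,285)):
    c=r.camera('top');im=c['img'].astype(int)
    for ly in lys:
        lx=np.arange(370,470,.5);pts=np.array([W(x,ly,108) for x in lx])
        u=cv2.projectPoints(pts,np.array(c['rvec'],float),np.array(c['tvec'],float),np.array(c['camera_matrix']),None)[0][:,0].astype(np.float32)
        b=cv2.remap(c['img'],u[None,:,0],u[None,:,1],cv2.INTER_LINEAR)[0].astype(float)
        s=b[:,2]  # blue: white high, wood low
        i=np.argmax(s>145);print(ly,'front lx',lx[i] if s.max()>145 else None,'max',s.max())
E
python3 -c "
from h import *
prof()"
```

```text
-120 front lx None max 114.0
-60 front lx 391.0 max 196.0
-10 front lx 391.0 max 198.0
125 front lx 410.5 max 187.0
135 front lx 411.0 max 187.0
145 front lx 411.0 max 191.0
155 front lx 410.5 max 191.0
270 front lx None max 102.0
280 front lx None max 98.0
285 front lx None max 98.0
```

The lid is moving and is now square: its front is at 411 against 391 for the neighbour. About 20 mm remains.

```bash
python3 - <<'E'
from h import *
for x in (521,513,510.5):
    r.servo_line(W(x,206,79),Q,max_speed=40)
st();prof((-60,-30,0,125,140,155))
E
```

```text
22.69 loc [510.2 206.   79. ] F [-0.4 -0.1 -0.3] M [ 0.03 -0.01 -0.01]
-60 front lx 391.0 max 197.0
-30 front lx 391.5 max 198.0
0 front lx 391.5 max 197.0
125 front lx 392.5 max 187.0
140 front lx 392.0 max 191.0
155 front lx 392.0 max 192.0
```

Within 1 mm. I'll back off, lift away clear of everything, and check the whole lid.

```bash
python3 - <<'E'
from h import *
r.servo_line(W(509.8,206,79),Q,max_speed=20)
r.servo_line(W(530,206,79),Q,max_speed=80)
r.servo_line(W(530,206,320),Q,max_speed=200)
p=r.get_state()['joints'];r.movej([p[0]+1.0,*p[1:]]);r.hold(.3)
st();prof((-60,-30,0,130,160,200,240,270,280))
a=r.camera('top')['img'][165:305,190:400,::-1];cv2.imwrite('pics/end.png',cv2.resize(a,None,fx=3.8,fy=3.8,interpolation=cv2.INTER_CUBIC))
E
```

```text
27.02 loc [ 459.5 -333.6  318.9] F [0.2 0.1 0.2] M [-0.05  0.03  0.  ]
-60 front lx None max 120.0
-30 front lx 453.5 max 194.0
0 front lx 422.5 max 194.0
130 front lx 391.5 max 191.0
160 front lx 391.5 max 192.0
200 front lx 391.5 max 189.0
240 front lx 392.0 max 187.0
270 front lx 392.0 max 186.0
280 front lx 392.0 max 179.0
```

View pics/end.png

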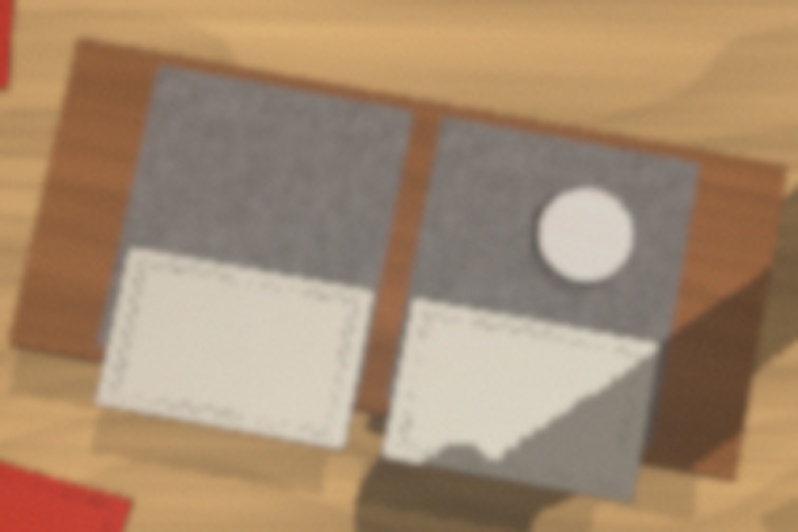

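The picture shows both front edges on one line: lid (98,405)–(344,449), neighbour (383,457)–(634,500). The neighbour and tin haven't moved, and the arm is clear (its shadow falls on the neighbour).

```bash
python3 -c "
from workcell import r
print(r.hand_in())"
```

```text
the job is handed in; nothing more can be done
None
```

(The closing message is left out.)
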